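# Hang the serving paddle over the bench edge for sanding and hold it down

### The arm

A 7-joint arm with a two-finger parallel gripper is mounted at the origin on the work surface. World frame = base frame: x ahead of the robot, y to its left, z up, the work surface at z = 0. Lengths are in m, angles in degrees, forces in N, time in s.
With the tool pointing down it reaches from about 0.425 to 0.875 m from the base axis. Payload 4.7 kg.
Tool frame: the origin (TCP) lies on the mounting face of the last link; the fingertips stand tcp_to_tips ahead of it and the grasp point (between the pads) lies 164 mm ahead of it (tcp_to_tips is the distance from the TCP to the fingertips, in m); z points along the fingers, y is the line along which they close (so a half turn about z gives the same grasp; the last joint's range is limited). The gripper opens to 87 mm and grips with 3 to 60 N. Pads are 19 mm wide; open, the fingers measure 117 mm over their backs; the gripper's body (75 mm by 190 mm) begins 51 mm behind the grasp point.
Start: joints at [66.698, 18.392, -4.016, 83.108, 1.295, 78.541, -3.26], TCP at [0.266, -0.593, 0.405] pointing down, gripper open.
Joint ranges: [-163.93, 163.93], [-17.29, 119.83], [-79.2, 71.16], [3.27, 140.29], [-89.18, 269.18], [5.43, 117.66], [-154.24, 154.24]. Speed limits (degrees/s): [147.25, 147.25, 180, 180, 180, 180, 180].

### API

Orientations are given as [roll, pitch, yaw] about the fixed x, y, z axes, in that order (R = Rz(yaw) Ry(pitch) Rx(roll)).
In Python, from cell import get_obs, read_camera, sign_off, tcp_to_tips gives the robot as it stands.
- The arm moves only by the tool drive_tool, never from a script. Its argument "rows" is one flat list of numbers, 7 for each row, row after row: the shift along the tool's x, y, z in m, then the turn, a rotation vector about the tool's x, y, z in rad, then the gripper command: -1 is shut, 1 is fully open, values between are in proportion. In form: [tx, ty, tz, rx, ry, rz, fingers, tx, ty, tz, rx, ry, rz, fingers, ...]. A call has 1 to 5 rows; each row shifts and turns the commanded pose from where the row before left it, along the tool's axes as they then stand; what a row does not reach is not made up. A row lasts 1/8 s, in which the tool goes at most 62.5 mm and 10.7 degrees, less where a joint would pass 70% of its speed; a pose out of reach is approached as far as the arm can. A call is refused whole if a number of a shift passes 0.0625 or a number of a turn 0.188, either way. A call with a gripper value outside its range is refused whole. The fingers move at their own pace and stop on an object; "grip_force" is the grip in N (left out, the last holds). Time passes only in rows, so rows that do not move let the fingers close. It gives the time, the measured TCP pose, the force, the opening and the grip force at its end, in the units of the state.
- get_obs(): the state, without advancing time (a new reading comes with each control period).
- read_camera(name): name is "scene" or "top"; returns a dict with "color" (420x560x3 uint8, blue, green, red), "fov_y" (degrees; the focal length in pixels is half the picture's height over the tangent of half this angle, whatever the lens; pixels are square), "cx", "cy" (the principal point, pixels), "k1" (the pictures are not rectified: a ray, as slopes to the right and down, at radius r is drawn at 1 + k1 r^2 times it, then the intrinsics apply), "cam_to_world" (4x4, takes a point from camera to world coordinates). Camera axes: x right, y up, looking along -z (the intrinsics and any distortion apply to the point x, -y, -z); pixel columns grow to the right and rows downward; lengths in m; the calibration is good to about 2 mm. A picture is of the moment at which its call begins. There is no depth.
- sign_off(): hands the job in; it is judged then, once.
The state is a dict: "time_s": time; "qpos": joint angles; "joint_velocities": joint speeds; "effort": joint torques, N m; "tool_pos": TCP position; "tool_rot": TCP orientation; "force": force on the tool from outside, world axes, zero at the start; "wrist_torque": the same for the moment, N m; "grip_width": finger opening in m; "grasp_force": force on a finger pad.
Only numpy, scipy, OpenCV 4.12 (cv2) and the standard library are available. Lean on these libraries where they do the work, as an engineer would, in place of code of your own. Each camera call takes 0.05 s, during which the arm holds its last target. There are 200 camera calls.

### The job

The three-hole serving paddle lying on the small raised bench has to hang over the bench's far edge so that its glass holes can be sanded from both sides. Slide it outward, flat on the top and never lifting or tipping it, until the pencil line across it lies right along that edge, the paddle square to it, with all three holes in the open; it would now tip, so finish while still holding the handle firmly pressed down on the top, and do not let go. Leave everything else where it lies.

Things in the scene. Friction and masses are not known exactly. Their poses are not given: they have to be found in the camera images.
- paddle: Pale wooden serving paddle on the raised bench, handle towards the robot: 380 long, 18 thick, 0.26 kg; body 250 x 96 with three 58 mm holes, handle 36 wide. Origin: underside, below the pencil line; x from handle to body, z up. Along x (mm): handle -150 to -20 (flared from -35), body -20 to 230, holes at 65, 135, 205, balance point about 55: it tips at the line unless held.
- paddle_line (a point): Middle of the dark 3 mm pencil line drawn square across the paddle's body (and down its sides), 20 mm from the shoulder on the handle's side of the first hole; on the upper face, 18 mm above the underside. Axes as the paddle.
- paddle_handle (a point): Place to hold the paddle: the middle of its handle, 85 mm from the line, halfway up its 18 mm thickness; the handle is 36 mm wide here. Axes as the paddle.
- bench: Low wooden joiner's bench fixed on the table: top 300 x 500 x 34 mm, its upper face 150 mm above the table, on two trestle feet; the wooden vise on its right (-y) end stays below the top and reaches 325 mm from the origin. Origin: under the middle of the top, at table height. x points outward, away from the robot, square to the far long edge; y along the edge to the left.
- bench_edge (a point): Middle of the far (outward) upper long edge of the bench's top, 150 mm above the table. The edge is straight and runs along this point's y, 250 mm either way; x points outward into the open, z up.
- sanding_block: Bystander: cork sanding block, 120 x 66 x 28 mm, on the bench's top near its left end. Origin under its centre, x along its length.
- block_plane: Bystander: steel block plane, 160 x 46 x 45 mm, on the bench's top near its right end. Origin under its centre, x along its length.
- pencil: Bystander: flat carpenter's pencil, 170 x 14 x 8 mm, on the bench's top between paddle and plane. Origin under its centre, x along its length.
- short_paddle: Bystander: similar but shorter paddle with two holes and no line, 310 x 96 x 18 mm, flat on the table left of the bench. Origin on its underside, 20 mm inside the body from the shoulder, x from handle to body.
- mallet: Bystander: wooden mallet lying on the table right of the bench, handle 26 mm thick, head 65 x 115 x 60 mm, 300 mm long. Origin on the table under the handle, 100 mm from the head's centre, x towards the head.
- tape_measure: Bystander: grey tape measure, 70 x 36 x 62 mm, on the table right of the bench. Origin under its centre.
- glue_bottle: Bystander: white glue bottle, 64 mm across, 170 mm tall, on the table at the left. Origin under its centre.
- spray_can: Bystander: spray can, 66 mm across, 190 mm tall, on the table at the left. Origin under its centre.

How it is judged:
By the outcome, as a careful person would: the job done as asked, in the order asked, and still so for the second after the job is handed in, while the arm keeps its last pose, push and grip.
It also fails if it takes over 38 s, if anything falls off the work surface, if the arm or the gripper's body presses on something with over 40 N, if the wrist force passes 120 N, or if a joint passes its speed limit or range.

## Working session

There is one attempt and no reset: what is moved stays moved. The work goes in short steps, Python scripts to look and compute and a tool call to move; the robot and the scene stay as the last step left them, time stands still between calls to the robot, and variables do not carry over. Pictures are saved under pics/ and viewed, at most 10 in all, crops included, and the job is handed in when it is done.

Besides the shell and the picture viewer there is one more tool, called after "Call:" by a JSON object that holds its "api" and its "payload", one argument or row to a line. drive_tool: Moves the arm, as the interface text tells. Its arguments: {"type":"object","properties":{"rows":{"type":"array","items":{"type":"number"}},"grip_force":{"type":"number"}},"required":["rows"]}

```bash
mkdir -p pics; ls
python3 - <<'E'
from cell import *
import cv2
o=get_obs(); print(o, tcp_to_tips)
for n in("scene","top"):
    c=read_camera(n); cv2.imwrite(f"pics/{n}0.png",c["color"]); print(n,c["fov_y"],c["cx"],c["cy"],c["k1"],c["cam_to_world"])
E
```

```text
pics
{'time_s': 0.0, 'qpos': array([66.69994003, 18.43903293, -4.01548596, 83.17445629,  1.29705872,
       78.54036769, -3.25937115]), 'joint_velocities': array([-0.05851064,  0.02272868, -0.00635553,  0.01835851, -0.03993059,
       -0.02198051,  0.00841416]), 'effort': array([ 1.01428188e-03, -4.91284454e+01, -4.03661672e-01, -3.12524450e+01,
       -6.42792019e-02,  4.37740353e-02,  1.53005735e-04]), 'tool_pos': array([ 0.26537798, -0.59313691,  0.4036654 ]), 'tool_rot': array([-1.79891500e+02,  7.74333539e-03,  2.41108036e+01]), 'force': array([ 0.00836192, -0.32920366, -0.10161261]), 'wrist_torque': array([ 0.00992147, -0.03079563, -0.02957869]), 'grasp_force': 0.0, 'grip_width': 0.08732554128535344} 0.1822
scene 57.23875110555383 280.05467000672644 204.99224423977066 0.02866535839532056 [[-0.2790378  -0.59570207  0.7531779   1.70648266]
 [ 0.96014866 -0.16009761  0.22909235  0.34760508]
 [-0.01588881  0.78708818  0.61663583  1.05007992]
 [ 0.          0.          0.          1.        ]]
top 47.70086870341346 274.8465824387041 204.98393928125898 -0.051303740083783946 [[ 0.02633896  0.98143735 -0.18996575  0.27950248]
 [-0.99962171  0.0243531  -0.01278103  0.0025854 ]
 [-0.00791753  0.19023052  0.98170752  1.58581982]
 [ 0.          0.          0.          1.        ]]
```

View pics/scene0.png

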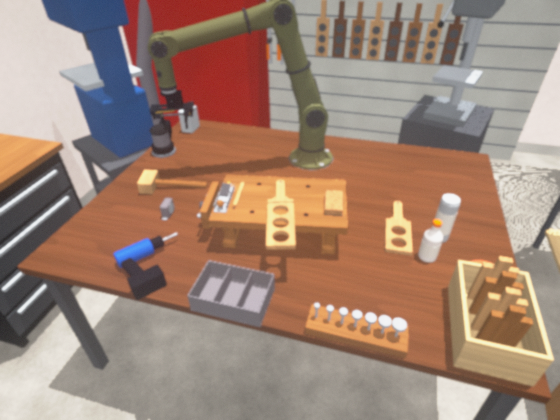

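View pics/top0.png

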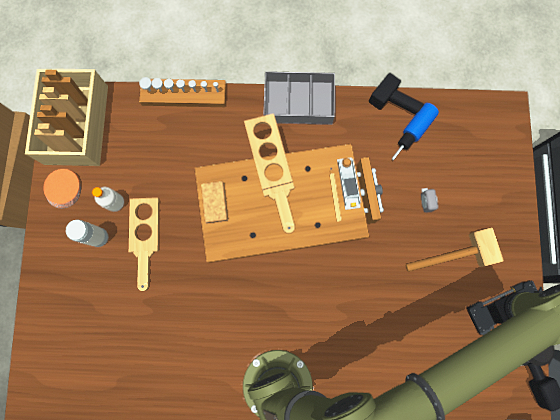

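The top view shows the bench with its far edge running from about (195,168) to (352,145). The paddle's head is near (262,120), its handle end near (290,230) and the pencil line near (278,189). In the scene view the paddle spans (281,182) to (281,245). I'll enlarge both.

```bash
cat > h.py <<'E'
import numpy as np, cv2
from cell import *
def K(c):
    f=210/np.tan(np.radians(c["fov_y"]/2)); return f
def ray(c,u,v):
    f=K(c); d=np.array([(u-c["cx"])/f,(v-c["cy"])/f]); s=d.copy()
    for _ in range(30): s=d/(1+c["k1"]*(s@s))
    M=c["cam_to_world"]; return M[:3,3], M[:3,:3]@np.array([s[0],-s[1],-1])
def plane(c,u,v,z):
    o,d=ray(c,u,v); return (o+d*(z-o[2])/d[2])
def proj(c,p):
    M=c["cam_to_world"]; q=M[:3,:3].T@(np.asarray(p)-M[:3,3]); s=np.array([q[0],-q[1]])/-q[2]
    s=s*(1+c["k1"]*(s@s)); return s*K(c)+[c["cx"],c["cy"]]
def tri(c1,p1,c2,p2):
    o1,d1=ray(c1,*p1);o2,d2=ray(c2,*p2)
    s=np.linalg.lstsq(np.c_[d1,-d2],o2-o1,rcond=None)[0]
    a,b=o1+s[0]*d1,o2+s[1]*d2; return (a+b)/2,np.linalg.norm(a-b)
E
python3 - <<'E'
import cv2,numpy as np
for n,(x0,y0,x1,y1) in dict(top=(185,105,385,255),scene=(190,165,370,265)).items():
    im=cv2.imread(f"pics/{n}0.png")[y0:y1,x0:x1]
    cv2.imwrite(f"pics/{n}0c.png",cv2.resize(im,None,fx=4,fy=4,interpolation=cv2.INTER_CUBIC))
    h=cv2.cvtColor(im,cv2.COLOR_BGR2HSV)
    pts={'top':[(265,160),(285,210),(225,240),(320,200),(205,200)],'scene':[(281,236),(281,187),(250,210),(315,215)]}[n]
    print(n,[h[y-y0,x-x0].tolist() for x,y in pts])
E
```

```text
top [[23, 111, 244], [25, 100, 246], [15, 166, 213], [16, 162, 223], [23, 113, 246]]
scene [[11, 142, 138], [25, 81, 247], [13, 144, 218], [15, 152, 228]]
```

View pics/top0c.png

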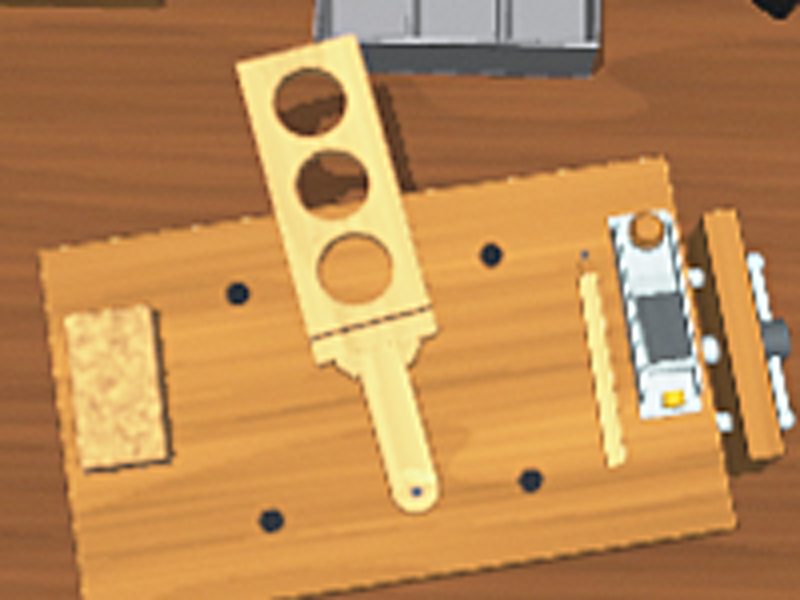

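View pics/scene0c.png

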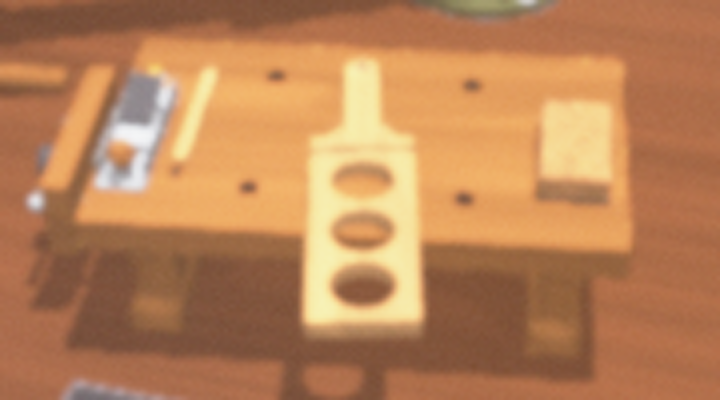

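```bash
cat > m.py <<'E'
from h import *
def fit(p):
    vx,vy,x,y=cv2.fitLine(np.float32(p),cv2.DIST_HUBER,0,.01,.01).ravel(); return np.array([x,y]),np.array([vx,vy])
def hit(a,b):
    s=np.linalg.solve(np.c_[a[1],-b[1]],b[0]-a[0]); return a[0]+s[0]*a[1]
def subedge(im,xs,ylo,yhi):  # strongest vertical brightness rise per column
    out=[]
    for x in xs:
        lo,hi=int(ylo(x)),int(yhi(x)); g=np.abs(np.diff(im[lo:hi,x].astype(float))); i=g.argmax()
        j=slice(max(i-2,0),i+3); out.append((x,lo+.5+(g[j]*np.arange(len(g))[j]).sum()/g[j].sum()))
    return out
E
python3 - <<'E'
from m import *
T,S=read_camera("top"),read_camera("scene")
ti,si=T["color"],S["color"]
# bench far edge, top view
red=ti[:,:,1]
f=lambda x:168-(x-195)*23/157
xs=[x for x in list(range(200,248))+list(range(293,346))]
e=fit(subedge(red,xs,lambda x:f(x)-6,lambda x:f(x)+7)); 
P=np.array([plane(T,*(e[0]+t*e[1]),.15) for t in(-75,75)]); d=P[1]-P[0]
print("edge pts z.15",P.round(4),"dir deg",np.degrees(np.arctan2(d[1],d[0])))
# scene far edge
g=lambda x:220+(x-210)*7/137
xs=list(range(214,262))+list(range(300,344))
es=fit(subedge(si[:,:,2],xs,lambda x:g(x)-5,lambda x:g(x)+6))
Q=np.array([plane(S,*(es[0]+t*es[1]),.15) for t in(-60,60)]);d=Q[1]-Q[0];print("scene edge",Q.round(4),np.degrees(np.arctan2(d[1],d[0])))
# bench corners two views
for a,b in(((194.8,168),(347.5,226)),((351.2,144.5),(209,220))): print("corner",tri(T,a,S,b))
# paddle mask
def mask(im,lo,hi,roi):
    h=cv2.cvtColor(im,cv2.COLOR_BGR2HSV); m=cv2.inRange(h,lo,hi); r=np.zeros_like(m); x0,y0,x1,y1=roi; r[y0:y1,x0:x1]=m[y0:y1,x0:x1]
    n,l,s,_=cv2.connectedComponentsWithStats(r); return (l==1+s[1:,4].argmax()).astype(np.uint8)*255
m=mask(ti,(19,60,200),(32,140,255),(235,105,305,240)); 
big=cv2.findContours(m,cv2.RETR_EXTERNAL,cv2.CHAIN_APPROX_NONE)[0]; c=max(big,key=len)[:,0,:]
print("bbox",cv2.boundingRect(c),"area",cv2.contourArea(c), cv2.minAreaRect(c))
A=np.array([plane(T,*p,.168)[:2] for p in c])
r=cv2.minAreaRect(np.float32(A*1000)); print("rect mm",r)
# paddle pixel points by eye (crop/4+offset), two views
t=lambda x,y:(185+x/4,105+y/4); s=lambda x,y:(190+x/4,165+y/4)
for n,a,b in(("hang",t(416,491),s(364,66)),("lineR",t(431,308),s(312,149)),("lineL",t(313,339),s(413,152)),("hole1",t(354,267),s(363,181)),("hole2",t(332,184),s(363,231)),("hole3",t(310,101),s(363,287)),("tipL",t(237,66),s(423,322)),("tipR",t(356,34),s(304,322))):
    p,er=tri(T,a,S,b); print(n,p.round(4),round(er*1000,1),"top@.168",plane(T,*a,.168).round(4)[:2],"sc",plane(S,*b,.168).round(4)[:2])
E
```

```text
edge pts z.15 [[ 0.6711  0.2835  0.15  ]
 [ 0.7558 -0.1811  0.15  ]] dir deg -79.67461538644154
scene edge [[ 0.7414 -0.1116  0.15  ]
 [ 0.6645  0.3076  0.15  ]] 100.38910719979907
corner (array([0.66753655, 0.27569813, 0.15546879]), np.float64(0.002741524261234384))
corner (array([ 0.75766658, -0.21342936,  0.14892018]), np.float64(0.0031896638201624164))
bbox (244, 114, 49, 75) area 2045.0 ((267.70770263671875, 150.76153564453125), (69.90151977539062, 31.486379623413086), 74.74488067626953)
rect mm ((726.8023071289062, 48.85209274291992), (227.09361267089844, 96.76663970947266), 16.630266189575195)
hang [ 0.4841 -0.0209  0.1702] 5.1 top@.168 [ 0.4851 -0.0234] sc [ 0.4807 -0.0193]
lineR [ 0.6263 -0.0301  0.1689] 4.0 top@.168 [ 0.627 -0.032] sc [ 0.6248 -0.0285]
lineL [0.6007 0.0604 0.1643] 5.2 top@.168 [0.6005 0.0578] sc [0.6047 0.0642]
hole1 [0.6579 0.0294 0.1674] 2.9 top@.168 [0.6581 0.0279] sc [0.6583 0.031 ]
hole2 [0.7244 0.0484 0.1667] 3.2 top@.168 [0.7244 0.0468] sc [0.7255 0.0505]
hole3 [0.7924 0.0679 0.1654] 3.5 top@.168 [0.7919 0.0661] sc [0.7947 0.0705]
tipL [0.8201 0.1269 0.1655] 4.2 top@.168 [0.8197 0.1246] sc [0.8222 0.1295]
tipR [0.8481 0.0334 0.1679] 4.0 top@.168 [0.8486 0.0315] sc [0.8478 0.0355]
```

The two views agree: the paddle's face is at 0.168 m, the bench edge at 0.150 m, and the hole spacing is 70 mm. The paddle's yaw is about 16.2° against 10.35° for the edge normal, and the line is about 105 mm short of the edge. The handle's middle is near (0.532, -0.010). I'm moving above the handle now.

Call:
{"api": "drive_tool", "payload": {
  "rows": [0,0,-0.03,0,0,0.137,1,0.035,-0.0404,0,0,0,0,1,0.035,-0.0404,0,0,0,0,1,0.035,-0.0404,0,0,0,0,1,0.035,-0.0404,0,0,0,0,1],
  "grip_force": 30
}}

```text
time_s: 0.82
tool_pos: [0.3552, -0.3972, 0.4347]
tool_rot: [180.0, -0.0, 16.3]
force: [0.8, -0.2, 0.3]
grip_width: 0.087
grasp_force: 0.0
```

Call:
{"api": "drive_tool", "payload": {
  "rows": [0.035,-0.0404,0,0,0,0,1,0.035,-0.0404,0,0,0,0,1,0.035,-0.0404,0,0,0,0,1,0.035,-0.0404,0,0,0,0,1,0.035,-0.0404,0,0,0,0,1]
}}

```text
time_s: 1.45
tool_pos: [0.4664, -0.1543, 0.4348]
tool_rot: [180.0, -0.0, 16.3]
force: [1.4, -0.7, -0.3]
grip_width: 0.087
grasp_force: 0.0
```

Call:
{"api": "drive_tool", "payload": {
  "rows": [0.035,-0.0404,0,0,0,0,1,0.035,-0.0404,0,0,0,0,1,0.035,-0.0404,0,0,0,0,1,0,0,0,0,0,0,1,0,0,0,0,0,0,1]
}}

```text
time_s: 2.08
tool_pos: [0.5328, -0.0107, 0.4344]
tool_rot: [180.0, 0.1, 16.3]
force: [0.4, -0.9, 0.2]
grip_width: 0.0868
grasp_force: 0.0
```

Call:
{"api": "drive_tool", "payload": {
  "rows": [0,0,0.035,0,0,0,1,0,0,0.03,0,0,0,1,0,0,0.015,0,0,0,1,0,0,0,0,0,0,1,0,0,0,0,0,0,1]
}}

```text
time_s: 2.7
tool_pos: [0.5334, -0.0107, 0.356]
tool_rot: [179.9, -0.1, 16.2]
force: [0.3, -0.4, -0.0]
grip_width: 0.0874
grasp_force: 0.0
```

Run:
```python
from h import *
o=get_obs(); print(o["tool_pos"],o["force"])
T,S=read_camera("top"),read_camera("scene")
a=cv2.resize(T["color"][130:255,225:350],(500,500),interpolation=2); b=cv2.resize(S["color"][150:260,220:340],(300,275),interpolation=2)
k=np.zeros((500,800,3),np.uint8);k[:,:500]=a;k[:275,500:]=b
cv2.imwrite("pics/g1.png",k)
```

```text
[ 0.53339386 -0.01065697  0.35598791] [ 0.31972761 -0.35693368 -0.01989221]
```

View pics/g1.png

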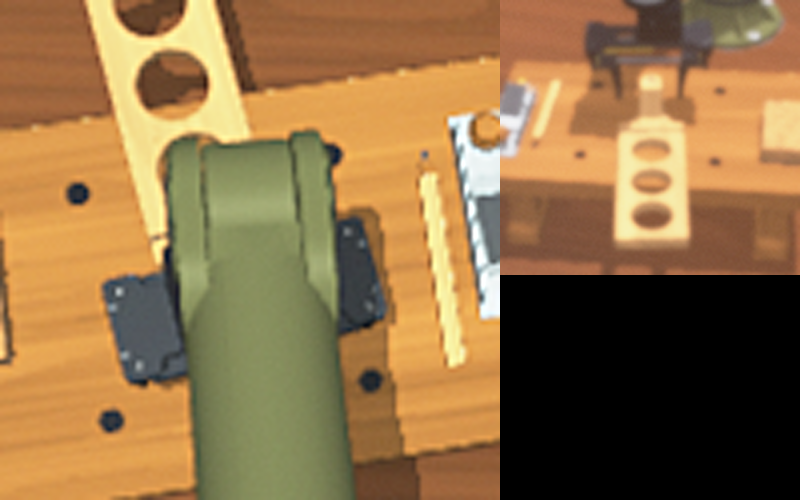

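The picture shows the fingers, at about (617,85) and (683,85) in the inset, straddling the handle evenly at (650,95). I'm descending and closing.

Call:
{"api": "drive_tool", "payload": {
  "rows": [0,0,0.012,0,0,0,1,0,0,0.0085,0,0,0,1,0,0,0,0,0,0,1,0,0,0,0,0,0,1,0,0,0,0,0,0,0]
}}

```text
time_s: 3.42
tool_pos: [0.5329, -0.0103, 0.3342]
tool_rot: [180.0, 0.0, 16.3]
force: [-0.5, 0.4, 0.3]
grip_width: 0.0831
grasp_force: 0.0
```

Call:
{"api": "drive_tool", "payload": {
  "rows": [0,0,0,0,0,0,-0.3,0,0,0,0,0,0,-1,0,0,0,0,0,0,-1,0,0,0,0,0,0,-1,0,0,0,0,0,0,-1]
}}

```text
time_s: 4.05
tool_pos: [0.5329, -0.0102, 0.3342]
tool_rot: [-180.0, 0.0, 16.3]
force: [-0.4, 1.0, 0.2]
grip_width: 0.0361
grasp_force: 30.0
```

Gripped at 36.1 mm wide. Next is a light downward press, then the slide.

Call:
{"api": "drive_tool", "payload": {
  "rows": [0,0,0.0005,0,0,0,-1,0,0,0.0005,0,0,0,-1,0,0,0,0,0,0,-1],
  "grip_force": 40
}}

```text
time_s: 4.42
tool_pos: [0.5329, -0.0101, 0.3342]
tool_rot: [180.0, 0.0, 16.3]
force: [-3.6, -0.1, 7.8]
grip_width: 0.0356
grasp_force: 40.0
```

Call:
{"api": "drive_tool", "payload": {
  "rows": [0.004,0,0,0,0,0.005,-1,0.008,0,0,0,0,0.01,-1,0.008,0,0,0,0,0.01,-1,0.008,0,0,0,0,0.01,-1]
}}

```text
time_s: 4.92
tool_pos: [0.5595, -0.003, 0.3342]
tool_rot: [180.0, 0.2, 14.2]
force: [-7.4, -1.2, 9.3]
grip_width: 0.0357
grasp_force: 40.0
```

Call:
{"api": "drive_tool", "payload": {
  "rows": [0.008,0,0,0,0,0.01,-1,0.008,0,0,0,0,0.01,-1,0.008,0,0,0,0,0.01,-1,0.008,0,0,0,0,0.01,-1,0.008,0,0,0,0,0.01,-1]
}}

```text
time_s: 5.55
tool_pos: [0.5985, 0.0061, 0.3342]
tool_rot: [180.0, 0.1, 11.4]
force: [-6.4, -0.4, 8.6]
grip_width: 0.0359
grasp_force: 40.0
```

Call:
{"api": "drive_tool", "payload": {
  "rows": [0.008,0,0,0,0,0.01,-1,0.008,0,0,0,0,0.008,-1,0.004,0,0,0,0,0,-1,0,0,0,0,0,0,-1,0,0,0,0,0,0,-1]
}}

```text
time_s: 6.18
tool_pos: [0.6184, 0.01, 0.3342]
tool_rot: [180.0, 0.0, 10.3]
force: [-2.6, 0.2, 7.4]
grip_width: 0.0356
grasp_force: 40.0
```

Run:
```python
from h import *
o=get_obs(); print(o["tool_pos"],o["tool_rot"],o["force"],o["wrist_torque"])
for n,(x0,y0,x1,y1) in dict(top=(190,90,350,190),scene=(205,190,365,290)).items():
    c=read_camera(n); cv2.imwrite(f"pics/{n}1.png",c["color"])
    cv2.imwrite(f"pics/{n}1c.png",cv2.resize(c["color"][y0:y1,x0:x1],None,fx=5,fy=5,interpolation=cv2.INTER_CUBIC))
```

```text
[0.61838184 0.00999159 0.33423993] [1.79972267e+02 2.93562082e-02 1.03377653e+01] [-2.64600499  0.15489514  7.38068241] [-0.00787476  0.80004878  0.0054506 ]
```

View pics/top1c.png

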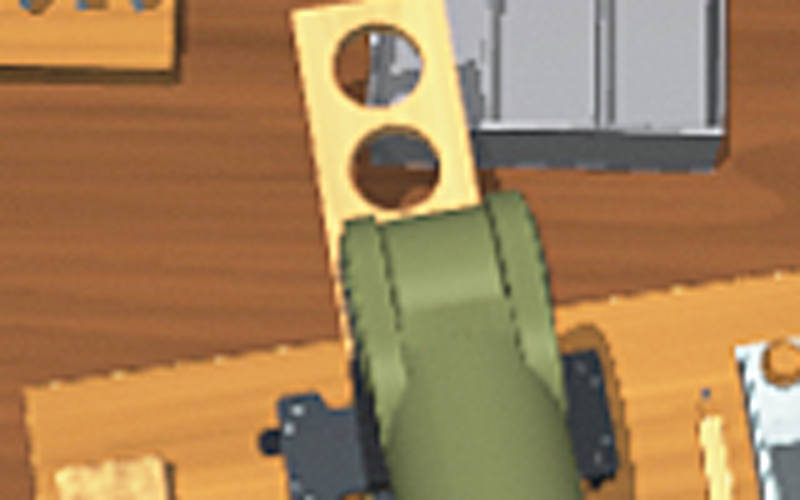

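View pics/scene1c.png

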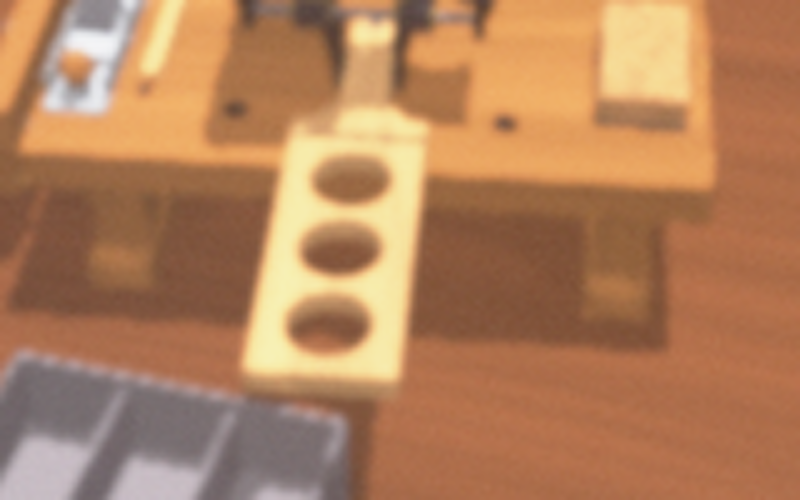

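The top view shows the outer two holes clear, at (377,65) and (395,167), with the arm hiding the line. The scene view shows the line about 15 mm inside the edge, running through crop (300,125) to (425,140). I'll measure the gap in both views.

```bash
cat > gap.py <<'E'
from m import *
T,S=read_camera("top"),read_camera("scene"); ti,si=T["color"],S["color"]
N=None
def holes(c,roi,k,thr):
    x0,y0,x1,y1=roi; im=cv2.resize(c["color"][y0:y1,x0:x1],None,fx=4,fy=4,interpolation=cv2.INTER_CUBIC)
    h=cv2.cvtColor(im,cv2.COLOR_BGR2HSV); m=cv2.inRange(h,(17,40,thr),(34,150,255))
    cs,hi=cv2.findContours(m,cv2.RETR_CCOMP,cv2.CHAIN_APPROX_NONE)
    out=[]
    for q,i in zip(cs,hi[0]):
        if i[3]>=0 and cv2.contourArea(q)>500:
            W=np.array([plane(c,x0+(p[0]+.5)/4-.5,y0+(p[1]+.5)/4-.5,.168)[:2] for p in q[:,0]])*1000
            (ctr,ax,_)=cv2.fitEllipse(np.float32(W)); out.append((np.array(ctr),ax))
    return sorted(out,key=lambda o:o[0][0])
f=lambda x:168-(x-195)*23/157
eT=fit(subedge(ti[:,:,1],list(range(200,248))+list(range(306,346)),lambda x:f(x)-6,lambda x:f(x)+7))
g=lambda x:220+(x-210)*7/137
eS=fit(subedge(si[:,:,2],list(range(214,255))+list(range(295,344)),lambda x:g(x)-5,lambda x:g(x)+6))
for n,c,e,roi,thr in(("top",T,eT,(240,85,292,150),200),("scene",S,eS,(245,205,300,275),190)):
    P=np.array([plane(c,*(e[0]+t*e[1]),.15)[:2] for t in(-60,60)])*1000
    d=P[1]-P[0]; d/=np.linalg.norm(d); nrm=np.array([-d[1],d[0]]); nrm*=np.sign(nrm[0])
    H=holes(c,roi,4,thr); print(n,"normal",np.degrees(np.arctan2(nrm[1],nrm[0])).round(2))
    for ctr,ax in H: print("  hole",ctr.round(1),np.round(ax,1),"beyond edge",round(float((ctr-P[0])@nrm),1))
    if len(H)>1: v=H[-1][0]-H[0][0]; print("  axis deg",np.degrees(np.arctan2(v[1],v[0])).round(2),"len",np.linalg.norm(v).round(1))
E
python3 gap.py
```

```text
top normal 10.32
  hole [815.9  47.8] [58.4 59.1] beyond edge 100.4
  hole [884.8  61.2] [58.5 59.2] beyond edge 170.6
  axis deg 10.95 len 70.2
scene normal 10.42
  hole [744.9  34.8] [57.  57.5] beyond edge 29.9
  hole [813.9  48.1] [56.7 57.9] beyond edge 100.2
  hole [883.2  61.3] [56.7 57.8] beyond edge 170.6
  axis deg 10.83 len 140.8
```

The hole centres don't match the text: the line is about 46.6 mm from hole 1, not 65. The line-to-tip distance of 230 mm does match, so I'll go by the line itself and measure it directly.

```bash
cat > line.py <<'E'
from m import *
def along(c,img,h1,deg,lo=-70,hi=-32,lat=(-40,40),z=.168):
    """offset (mm along the axis from hole 1) of the darkest stripe on the face, per lateral position"""
    a=np.radians(deg); u=np.array([np.cos(a),np.sin(a)]); w=np.array([-u[1],u[0]])
    s=np.arange(lo,hi,.5); g=img[:,:,2].astype(np.float32)*.5+img[:,:,1]*.5; r=[]
    for l in np.arange(lat[0],lat[1]+1,4):
        q=np.float32([proj(c,np.r_[(h1+u*t+w*l)/1000,z]) for t in s])
        v=cv2.remap(g.astype(np.float32),q[:,:1],q[:,1:],cv2.INTER_CUBIC).ravel(); d=np.median(v)-v
        i=d.argmax(); j=slice(max(i-6,0),i+7); k=np.clip(d[j],0,None); r.append((l,(k*s[j]).sum()/k.sum()))
    r=np.array(r); m=np.median(r[:,1]); ok=abs(r[:,1]-m)<3; p=np.polyfit(r[ok,0],r[ok,1],1)
    return p[1].round(2),"slope deg",np.degrees(np.arctan(p[0])).round(2),ok.sum(),len(r)
if __name__=="__main__":
    T,S=read_camera("top"),read_camera("scene")
    print("before top",along(T,cv2.imread("pics/top0.png"),np.array([658.1,27.9]),16.1))
    print("before scene",along(S,cv2.imread("pics/scene0.png"),np.array([658.3,31.]),16.1))
    print("now scene",along(S,S["color"],np.array([744.9,34.8]),10.85))
    # body tip distance from hole 2 now, top: brightness fall beyond hole 3
E
python3 line.py
```

```text
before top (np.float64(-44.38), 'slope deg', np.float64(-0.19), np.int64(18), 21)
before scene (np.float64(-50.91), 'slope deg', np.float64(-1.29), np.int64(11), 21)
now scene (np.float64(-47.58), 'slope deg', np.float64(1.73), np.int64(10), 21)
```

Run:
```python
from gap import *
from line import along
for n,c,roi,thr in(("top",T,(240,105,296,205),200),("scene",S,(262,175,300,252),190)):
    c["color"]=cv2.imread(f"pics/{n}0.png"); H=holes(c,roi,4,thr)
    v=H[-1][0]-H[0][0]; a=np.degrees(np.arctan2(v[1],v[0])); print(n,len(H),[h[0].round(1) for h in H],a)
    for l in((-40,-8),(8,40),(-40,40)): print(along(c,c["color"],H[0][0],a,lat=l))
```

```text
top normal 10.32
  hole [815.8  47.8] [58.4 59.2] beyond edge 100.3
  hole [884.7  61.2] [58.5 59.1] beyond edge 170.5
  axis deg 11.0 len 70.1
scene normal 10.36
  hole [745.   34.7] [57.2 57.7] beyond edge 29.9
  hole [813.9  48. ] [56.5 57.8] beyond edge 100.1
  hole [883.2  61.3] [56.8 57.8] beyond edge 170.7
  axis deg 10.9 len 140.7
top 3 [array([658.8,  28.7]), array([725.7,  48.2]), array([792.4,  67.8])] 16.32066386562181
(np.float64(-45.11), 'slope deg', np.float64(0.29), np.int64(8), 9)
(np.float64(-45.13), 'slope deg', np.float64(-0.27), np.int64(7), 9)
(np.float64(-45.23), 'slope deg', np.float64(-0.0), np.int64(18), 21)
scene 3 [array([651.4,  28.1]), array([723. ,  48.2]), array([791.2,  68.2])] 15.990710200695089
(np.float64(-41.96), 'slope deg', np.float64(2.09), np.int64(6), 9)
(np.float64(-45.9), 'slope deg', np.float64(4.67), np.int64(5), 9)
(np.float64(-43.92), 'slope deg', np.float64(-2.8), np.int64(14), 21)
```

The line sits 45.1 mm before hole 1, so the holes are at 45, 115 and 185 mm. That leaves about 14.8 mm to slide and a turn of about 0.55°.

Call:
{"api": "drive_tool", "payload": {
  "rows": [0.005,0,0,0,0,0.005,-1,0.005,0,0,0,0,0.0045,-1,0.0045,0,0,0,0,0,-1,0,0,0,0,0,0,-1,0,0,0,0,0,0,-1]
}}

```text
time_s: 7.2
tool_pos: [0.6327, 0.0126, 0.3343]
tool_rot: [180.0, 0.0, 9.8]
force: [-3.2, -0.8, 6.6]
grip_width: 0.0357
grasp_force: 40.0
```

```bash
python3 - <<'E'
import gap
from h import *
cv2.imwrite("pics/s2.png",cv2.resize(gap.si[185:285,205:365],None,fx=5,fy=5,interpolation=2))
E
sed -i 's/(240,85,292,150)/(240,78,292,150)/; s/(245,205,300,275)/(240,208,300,285)/' gap.py; echo; python3 gap.py
```

```text
top normal 10.34
  hole [899.6  61.1] [58.2 59.5] beyond edge 185.0
scene normal 10.33
  hole [759.7  35.9] [57.5 58.4] beyond edge 45.1
  hole [828.8  48.7] [56.6 58.2] beyond edge 115.4
  hole [897.9  61.2] [56.7 57.9] beyond edge 185.6
  axis deg 10.4 len 140.5

top normal 10.33
  hole [899.6  61.1] [58.2 59.5] beyond edge 185.1
scene normal 10.38
  hole [759.6  36.1] [57.6 58.5] beyond edge 44.8
  hole [828.8  48.8] [56.6 58.4] beyond edge 115.1
  hole [897.9  61.3] [56.7 57.9] beyond edge 185.3
  axis deg 10.32 len 140.6
```

View pics/s2.png

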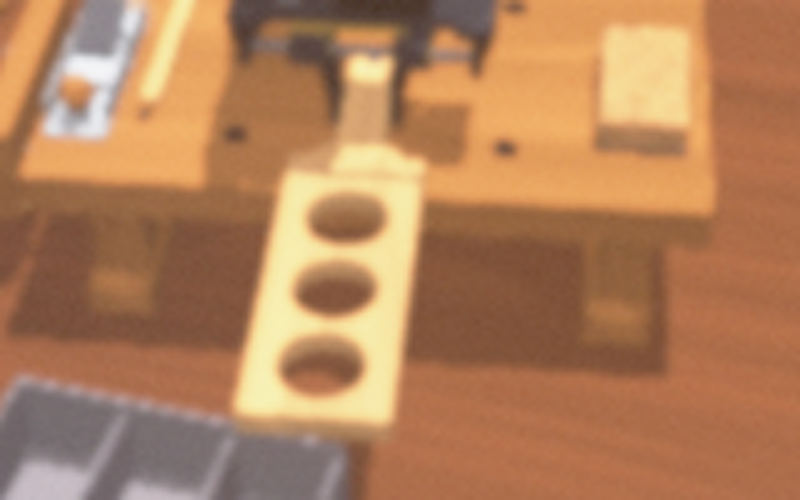

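All three holes are in the open, at 45, 115 and 185 mm beyond the edge. The line is therefore on the edge, and the paddle's axis of 10.3–10.4° matches the 10.35° edge normal. Last step is to press more firmly.

Call:
{"api": "drive_tool", "payload": {
  "rows": [0,0,0.0005,0,0,0,-1,0,0,0.0005,0,0,0,-1,0,0,0.0005,0,0,0,-1,0,0,0,0,0,0,-1,0,0,0,0,0,0,-1],
  "grip_force": 50
}}

```text
time_s: 8.02
tool_pos: [0.6326, 0.0126, 0.3342]
tool_rot: [179.9, -0.0, 9.8]
force: [-5.8, 0.2, 13.5]
grip_width: 0.0357
grasp_force: 50.0
```

```bash
python3 gap.py; python3 -c "
from cell import *
o=get_obs();print(o['tool_pos'],o['force'],o['wrist_torque'],o['grip_width'])"
```

```text
top normal 10.36
  hole [899.6  61.1] [58.3 59.5] beyond edge 185.1
scene normal 10.33
  hole [759.8  36.1] [57.5 58.3] beyond edge 44.9
  hole [828.7  48.7] [56.9 58.2] beyond edge 115.0
  hole [898.1  61.2] [56.9 57.6] beyond edge 185.4
  axis deg 10.29 len 140.6
[0.63261548 0.01255253 0.33420153] [-6.28954388 -0.54250606 13.20059982] [0.0270028  1.39845511 0.05713931] 0.03572010531056504
```

The paddle is square to the edge with the line on it, held with about 13 N pressing down.

```bash
python3 -c "
from cell import *
print(sign_off())"
```

```text
the job is handed in; nothing more can be done
None
```

Handed in at about 8 s: the paddle's line is on the bench's far edge to within about 0.5 mm, square to within about 0.1°, all three holes are in the open, and the handle is still gripped at 50 N and pressed down with about 13 N.

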